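# Open the counterweighted gate of the vial return hopper and drop in a used vial

### The job

Lift the yellow gate of the vial return hopper by its black handle until its red counterweights pass their balance point and it stays open by itself, and do not fling it. Then put the white-capped vial into the hopper through the open mouth, leaving the gate open and the two black-capped vials standing where they are.

Things in the scene. Friction and masses are not known exactly. Their poses are not given: they have to be found in the camera images.
- hopper: Vial return hopper: fixed grey chest 190 deep (x) x 200 wide (y) mm, blue front wall at x = -100 mm ending in a lip at z = 104 mm. Origin: centre of its underside, on the worktop; x points away from its open front, y to its left, z up; turned up to 0.25 rad. Mouth slopes up at 45 degrees from lip to gate hinge. Inside 180 x 190 mm, floor at z = 10 mm.
- gate (a joint): Yellow counterweighted gate, hinge along the hopper's y. 0 = shut (45 degrees down to the lip), grows as it rises, 1.66 rad = stop, fully open. Two red counterweights on stalks at y = +-120 mm pull it shut below 0.53 rad and open above; let go beyond 0.65 rad it swings to the stop in 1 to 3 s (damped hinge). Lifting takes 1 to 2 N at the handle.
- gate_handle (a point): Centre of the gate's black handle: round bar 18 mm thick, 36 mm long along the hopper's y, on a 14 mm wide post, 45 mm off the gate's face. Grip its two ends (fingers closing along y); it can turn between the fingers. At gate angle a (rad) it lies at x = -128 cos(a - 0.43), y = 0, z = 205 + 128 sin(a - 0.43) mm in the hopper frame.
- canopy_edge (a point): Middle of the lower front edge of the flat clear canopy over the hopper, at x = -147, z = 420 mm in the hopper frame; the canopy is 200 mm wide, reaches back to the back panel, top at 444 mm. It bars an upright tool from gate and mouth: come from the front, tool leaning back toward the robot by 30 to 45 degrees.
- gate_hinge (a point): Middle of the gate's hinge axis, at x = 0, y = 0, z = 205 mm in the hopper frame.
- mouth (a point): Middle of the hopper's mouth just inside the lip, at x = -65, y = 0, z = 135 mm in the hopper frame: a vial let go here, foot pointing into the chest, falls in. Free width 190 mm when the gate is open.
- white_vial_centre (a point): Centre, 30 mm above its foot, of the vial with the white cap and greenish content: 28 mm diameter, 60 mm high, 35 g, standing on the worktop. The cap, 24 mm across, begins 48 mm above the foot.
- white_vial: The same white-capped vial, origin at the centre of its foot.
- black_vial_a_centre (a point): Centre, 30 mm above its foot, of a vial with a black cap (28 mm diameter, 60 mm high), a bystander.
- black_vial_b_centre (a point): Centre, 30 mm above its foot, of the other vial with a black cap, same size, a bystander.
Things that resemble listed ones, but are neither listed nor needed, are in the scene too. Leave any pink look-alike of the white_vial alone.

How it is judged:
By the outcome, as a careful person would: the job done as asked, in the order asked, and still so for the second after the job is handed in, with the robot touching nothing.
It also fails if it takes over 61 s, if anything falls off the work surface, if the arm or the gripper's body presses on something with over 40 N, if the wrist force passes 120 N, or if a joint passes its speed limit or range.

### The arm

A 6-joint arm with a two-finger parallel gripper is mounted at the origin on a cart in front of the work surface, level with it; the furniture and walls round the work are solid. World frame = base frame: x ahead of the robot, y to its left, z up, the work surface at z = 0. Lengths are in m, angles in degrees, forces in N, time in s.
With the tool pointing down it reaches from about 0.4 to 0.825 m from the base axis. Payload 7 kg.
Tool frame: the origin (TCP) lies on the centre line of the jaws, within the pads' length; the fingertips stand 19 mm ahead of it and the grasp point (between the pads) is the TCP; z points along the fingers, y is the line along which they close (so a half turn about z gives the same grasp; the last joint's range is limited). The gripper opens to 88 mm and grips with 3 to 60 N. Pads are 19 mm wide; open, the fingers measure 130 mm over their backs; the gripper's body (78 mm by 193 mm) begins 47 mm behind the grasp point.
Start: joints at [-56.087, 20.546, 0.682, 0, -70.136, -16.507], TCP at [0.202, -0.644, 0.246] pointing down, gripper open.
Joint ranges: [-176.03, 176.03], [-82.01, 121.73], [-58.28, 71.71], [-173.87, 95.51], [-174.79, -0.11], [-173.66, 173.66]. Speed limits (degrees/s): [136.94, 136.94, 172.46, 180, 180, 180].

### API

Orientations are given as [roll, pitch, yaw] about the fixed x, y, z axes, in that order (R = Rz(yaw) Ry(pitch) Rx(roll)).
In Python, from plant import * gives the robot as it stands. The module is installed in compiled form; this text tells all that it offers.
- The arm moves only by the tool play_rows, never from a script. Its argument "deltas" is a list of rows, each a list of 6 numbers: the shift along the world's x, y, z scaled (see below), then the turn, a rotation vector about the world's x, y, z scaled (see below). A call has 1 to 10 rows; each row shifts and turns the commanded pose from where the row before left it; what a row does not reach is not made up. The controller multiplies each number of a shift by 800 mm and each number of a turn by 180 degrees. A row lasts 1/10 s, in which the tool goes at most 50 mm and 8.59 degrees, less where a joint would pass 70% of its speed; a pose out of reach is approached as far as the arm can. A call with a number of a shift or a turn outside -1 to 1 is refused whole. A call with a gripper value outside its range is refused whole. "gripper" is the gripper command: -1 is shut, 1 is fully open, values between are in proportion, set as the call begins (left out, the last holds). The fingers move at their own pace and stop on an object; the grip force is fixed at half the most. Time passes only in rows, so rows that do not move let the fingers close. It gives the time, the measured TCP pose, the force, the opening and the grip force at its end, in the units of the state.
- get_obs(): the state, without advancing time (a new reading comes with each control period).
- snapshot(name): name is "scene" or "top" or "wrist"; returns (picture, depth): 384x512x3 uint8, blue, green, red; 384x512 float32, m along the optical axis (not along the pixel's ray), 0 where there is no reading.
- camera_model(name): a dict with "fx", "fy", "cx", "cy" (pixels), "world_to_cam" (4x4, takes a point from world to camera coordinates). Camera axes: x right, y down, z forward; pixel columns grow to the right and rows downward; lengths in m; the calibration is good to about 2 mm. The wrist camera is an equidistant fisheye: a pixel r from the principal point sees the ray r / f radians off the axis. A picture is of the moment at which its call begins: read the wrist's pose just before it. camera_model takes no time and is no camera call; for the wrist camera it gives the pose at the moment of the call.
- close_job(): hands the job in; it is judged then, once.
The state is a dict: "clock": time; "joint_pos": joint angles; "qvel": joint speeds; "tau": joint torques, N m; "tool_pos": TCP position; "orientation": TCP orientation; "force": force on the tool from outside, world axes, zero at the start; "moment": the same for the moment, N m; "opening": finger opening in m; "gripper_force": force on a finger pad.
Only numpy, scipy, OpenCV 4.12 (cv2) and the standard library are available. Lean on these libraries where they do the work, as an engineer would, in place of code of your own. Each camera call takes 0.05 s, during which the arm holds its last target. There are 200 camera calls.

## Working session

There is one attempt and no reset: what is moved stays moved. The work goes in short steps, Python scripts to look and compute and a tool call to move; the robot and the scene stay as the last step left them, time stands still between calls to the robot, and variables do not carry over. Pictures are saved under pics/ and viewed, at most 10 in all, crops included, and the job is handed in when it is done.

Besides the shell and the picture viewer there is one more tool, called after "Request:" as name([rows], argument=value, ...), one row to a line, values as JSON. play_rows: Moves the arm, as the interface text tells. Its arguments: {"type":"object","properties":{"deltas":{"type":"array","items":{"type":"array","items":{"type":"number","minimum":-1,"maximum":1}}},"gripper":{"type":"number"}},"required":["deltas"]}

```bash
mkdir -p pics
python3 - <<'E'
from plant import *
import cv2,numpy as np
for n in ["scene","top"]:
    p,d=snapshot(n); cv2.imwrite(f"pics/{n}0.png",p); np.save(f"{n}0.npy",d)
    m=camera_model(n); print(n,m["fx"],m["cx"],m["cy"],np.round(m["world_to_cam"],3).tolist())
a=cv2.imread("pics/scene0.png");b=cv2.imread("pics/top0.png")
print(get_obs())
E
```

```text
scene 365.57787231981206 257.71332611659585 192.32498927858327 [[-0.635, -0.773, -0.011, 0.37], [-0.501, 0.423, -0.755, 0.407], [0.588, -0.473, -0.656, 0.971], [0.0, 0.0, 0.0, 1.0]]
top 465.397275178348 253.92960342579758 198.648389885008 [[0.177, -0.984, 0.003, -0.026], [-0.754, -0.138, -0.642, 0.561], [0.633, 0.111, -0.766, 1.132], [0.0, 0.0, 0.0, 1.0]]
{'clock': 0.1, 'joint_pos': array([-5.60885255e+01,  2.05871054e+01,  6.38138341e-01, -1.61247553e-02,
       -7.01359056e+01, -1.65076568e+01]), 'qvel': array([ 0.00204045, -0.17307349,  0.12879211,  0.15305616,  0.04894772,
        0.03969977]), 'tau': array([-3.26127563e-03, -5.84162664e+01,  2.93748540e+01,  7.01573879e+00,
        1.00469420e-02, -8.46623448e-05]), 'tool_pos': array([ 0.2017462 , -0.64371205,  0.24471725]), 'orientation': array([ 1.79914318e+02, -9.58374815e-03, -1.62601665e+02]), 'force': array([ 0.6894409 , -0.94564444, -0.55148073]), 'moment': array([ 0.01692466, -0.00999247, -0.00196514]), 'gripper_force': 0.0, 'opening': 0.08738141811804458}
```

View pics/scene0.png

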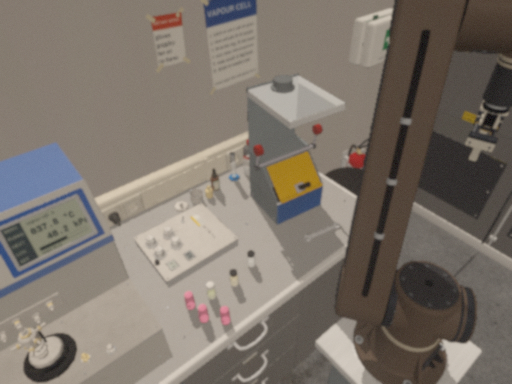

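View pics/top0.png

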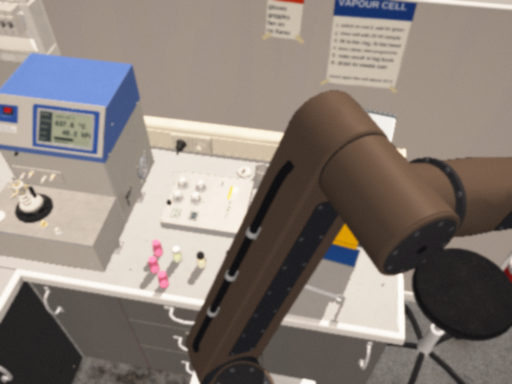

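The scene view shows three pink look-alikes at (190,300), (203,313) and (225,315). The white-capped vial is at about (211,290), with black caps at (234,274) and (251,256). The hopper and its yellow gate are at (295,177), with the handle at (303,187). The top view shows the white vial at (177,250) and one black vial at (200,256). I'll confirm this in a crop.

```bash
cat > h.py <<'E'
import numpy as np
from plant import *
def ray(m,u,v):
    T=m["world_to_cam"];R=T[:3,:3];c=-R.T@T[:3,3]
    return c,R.T@np.array([(u-m["cx"])/m["fx"],(v-m["cy"])/m["fy"],1])
def onz(m,u,v,z):
    c,d=ray(m,u,v); return c+d*(z-c[2])/d[2]
def dep(m,D,u,v):
    c,d=ray(m,u,v); return c+d*D[int(round(v)),int(round(u))]
def proj(m,p):
    q=m["world_to_cam"]@np.r_[p,1]; return m["fx"]*q[0]/q[2]+m["cx"],m["fy"]*q[1]/q[2]+m["cy"]
E
python3 - <<'E'
from h import *
import cv2
a=cv2.imread("pics/scene0.png");b=cv2.imread("pics/top0.png")
c=np.hstack([cv2.resize(a[235:335,170:270],(400,400),interpolation=cv2.INTER_CUBIC),cv2.resize(a[110:220,240:350],(400,400),interpolation=cv2.INTER_CUBIC)])
cv2.imwrite("pics/crop1.png",c)
ms,mt=camera_model("scene"),camera_model("top")
D=np.load("scene0.npy")
# yellow/blue/red/dark masks
h=cv2.cvtColor(a,cv2.COLOR_BGR2HSV)
Y=cv2.inRange(h,(18,150,120),(32,255,255));Y[:140]=0;Y[:,:260]=0;Y[:,330:]=0
ys,xs=np.nonzero(Y);P=np.array([dep(ms,D,x,y) for x,y in zip(xs,ys)]);c=P.mean(0)
n=np.linalg.svd(P-c)[2][2];n*=np.sign(n[2]);print("gate plane",len(P),c,n,np.degrees(np.arctan2(n[1],n[0])),P.min(0),P.max(0))
B=cv2.inRange(h,(105,120,50),(125,255,255));B[:170]=0;B[:,:260]=0
ys,xs=np.nonzero(B);P=np.array([dep(ms,D,x,y) for x,y in zip(xs,ys)]);c=np.median(P,0)
n=np.linalg.svd(P-c)[2][2];print("blue",len(P),c,n,np.degrees(np.arctan2(n[1],n[0])))
R=cv2.inRange(h,(0,150,80),(8,255,255))|cv2.inRange(h,(172,150,80),(180,255,255))
k,L,S,C=cv2.connectedComponentsWithStats(R)
for i in range(1,k):
    if S[i,4]>15: print("red",C[i],S[i,4],dep(ms,D,*C[i]))
for u,v,z in [(211,284,.06),(233,272,.06),(251,253,.06)]:print("cap",onz(ms,u,v,z),dep(ms,D,u,v+1))
for u,v in [(177,248),(200,254)]:print("top",onz(mt,u,v,.06))
E
```

```text
gate plane 1535 [ 0.56441005 -0.1464653   0.15819714] [ 0.7465009  -0.01885714  0.66511714] -1.4470239330158958 [-0.13180321 -0.24505333  0.10910014] [0.62230038 0.57376435 0.94799675]
blue 33 [ 0.52037458 -0.18288035  0.04501549] [ 0.99159886 -0.12850745  0.01474914] -7.384159874378889
red [165.13580247  17.12345679] 81 [0.92539318 0.06015759 0.63684659]
red [166.88695652  24.34782609] 115 [0.9257328  0.0582225  0.61639676]
red [317.25 128.15] 40 [ 0.58564465 -0.27004632  0.29019999]
red [258.36538462 149.23076923] 52 [ 0.61568099 -0.03336295  0.29220194]
red [356.67857143 159.85714286] 168 [ 0.81468281 -0.90570365 -0.26762894]
cap [0.44025854 0.29091193 0.06      ] [0.43680115 0.29312362 0.06096825]
cap [0.43351924 0.21717033 0.06      ] [0.43201933 0.21843267 0.0577847 ]
cap [0.45560748 0.13124786 0.06      ] [0.44979974 0.13576279 0.06410799]
top [0.44311206 0.28876159 0.06      ]
top [0.43474468 0.21546016 0.06      ]
```

View pics/crop1.png

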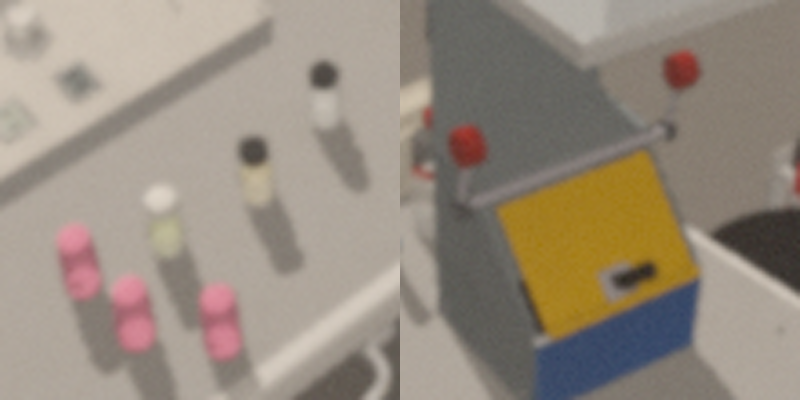

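Run:
```python
from h import *
import cv2
a=cv2.imread("pics/scene0.png");b=cv2.imread("pics/top0.png")
ms,mt=camera_model("scene"),camera_model("top")
y=np.radians(-7.3);ux=np.array([np.cos(y),np.sin(y)]);uy=np.array([-ux[1],ux[0]])
print("handle ray",onz(ms,305.2,185.1,.152))
o=(ux@[.5204,-.1829]+.1)*ux+(uy@[.6007,-.1517])*uy
for n,x,z in [("handle",-.1164,.1516),("mouth",-.065,.135),("lip",-.1,.104)]:
    p=np.r_[o+x*ux,z];print(n,p,proj(ms,p))
for s in(-.12,.12):
    p=np.r_[o+s*uy,.205];print("hinge end",proj(ms,p))
h=cv2.cvtColor(a,cv2.COLOR_BGR2HSV)
K=cv2.inRange(h,(0,0,0),(180,255,75));K[:165]=0;K[200:]=0;K[:,:290]=0;K[:,320:]=0
k,L,S,C=cv2.connectedComponentsWithStats(K)
print("handle blob",[(C[i],S[i]) for i in range(1,k) if S[i,4]>5])
for nm,im,m in (("s",a,ms),("t",b,mt)):
    h=cv2.cvtColor(im,cv2.COLOR_BGR2HSV)
    M=cv2.inRange(h,(160,90,120),(176,255,255));k,L,S,C=cv2.connectedComponentsWithStats(M)
    for i in range(1,k):
        if S[i,4]>20: print(nm,"pink",C[i],S[i],onz(m,*C[i],.03))
```

```text
handle ray [ 0.50707625 -0.14776267  0.152     ]
handle [ 0.50936169 -0.13999929  0.1516    ] (np.float64(303.0797468711446), np.float64(185.80870265479223))
mouth [ 0.56034506 -0.14653041  0.135     ] (np.float64(293.7827009868711), np.float64(181.52731640610594))
lip [ 0.52562876 -0.14208315  0.104     ] (np.float64(299.26137668967624), np.float64(193.70965540010724))
hinge end (np.float64(310.9049069885226), np.float64(145.6270237939928))
hinge end (np.float64(254.57034970669932), np.float64(167.41126839802402))
handle blob [(array([304.07407407, 185.55555556]), array([300, 183,   9,   6,  27], dtype=int32))]
s pink [189.52054795 301.06849315] [186 294   8  15  73] [0.45081749 0.36096454 0.03      ]
s pink [202.90625 313.96875] [199 306   9  16  96] [0.39189807 0.35376803 0.03      ]
s pink [224.60638298 315.44680851] [221 308   8  16  94] [0.34965301 0.31007746 0.03      ]
t pink [155.07142857 257.81428571] [149 242  13  31 210] [0.41558054 0.3533946  0.03      ]
t pink [163.         280.38679245] [159 273   9  15 106] [0.34503526 0.30635456 0.03      ]
```

Request:
play_rows([
  [0.02,0.046,0.01,0,0,-0.0137],
  [0.02,0.046,0.01,0,0,-0.0137],
  [0.02,0.046,0.01,0,0,-0.0137],
  [0.02,0.046,0.01,0,0,-0.0137],
  [0.02,0.046,0.01,0,0,-0.0137],
  [0.025,0.046,0.01,0,0,-0.0137],
  [0.025,0.046,0.01,0,0,-0.0137],
  [0.025,0.046,0.01,0,0,-0.0137],
  [0.025,0.046,0.01,0,0,-0.0137],
  [0.025,0.046,0.01,0,0,-0.0137],
], gripper=1)

```text
clock: 1.1
tool_pos: [0.3821, -0.2744, 0.3258]
orientation: [180.0, 0.0, 172.6]
force: [0.8, -0.6, 0.0]
opening: 0.0876
gripper_force: 0.0
```

Request:
play_rows([
  [0.01,0.016,0,-0.0028,-0.0222,0],
  [0.01,0.016,0,-0.0028,-0.0222,0],
  [0.01,0.016,0,-0.0028,-0.0222,0],
  [0.01,0.016,0,-0.0028,-0.0222,0],
  [0.01,0.016,0,-0.0028,-0.0222,0],
  [0.01,0.016,-0.005,-0.0028,-0.0222,0],
  [0.01,0.016,-0.005,-0.0028,-0.0222,0],
  [0.01,0.016,-0.005,-0.0028,-0.0222,0],
  [0.01,0.016,-0.005,-0.0028,-0.0222,0],
  [0.01,0.016,-0.005,0,0,0],
])

```text
clock: 2.1
tool_pos: [0.4594, -0.1474, 0.3032]
orientation: [179.9, 36.3, 172.8]
force: [-0.3, -0.9, -0.4]
opening: 0.0875
gripper_force: 0.0
```

Run:
```python
from h import *
import cv2
m=camera_model("wrist");p,d=snapshot("wrist");cv2.imwrite("pics/w1.png",p)
o=get_obs();print(o["joint_pos"],o["tool_pos"],o["orientation"],m["fx"],m["cx"],m["cy"])
```

```text
[  12.69853616  -21.83651448  -52.47122128   25.99075022  -27.21823517
 -129.70797825] [ 0.4609684  -0.14662281  0.30361787] [179.96996187  36.20740678 172.8125969 ] 297.3186396354542 254.11729161530508 195.0171903844509
```

View pics/w1.png

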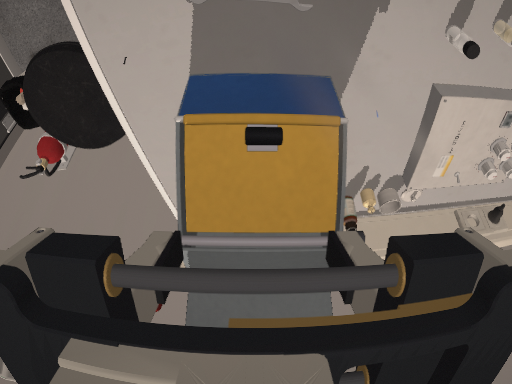

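The wrist view shows the gate straight below, with the handle's black bar at about (264,135), its post at (263,148) and the blue lip wall above it in the image. I'll cast the handle ray.

```bash
cat >> h.py <<'E'
def fray(m,u,v):
    T=m["world_to_cam"];R=T[:3,:3];c=-R.T@T[:3,3]
    x,y=(u-m["cx"]),(v-m["cy"]);r=np.hypot(x,y);t=r/m["fx"]
    return c,R.T@np.array([x/r*np.sin(t),y/r*np.sin(t),np.cos(t)])
def fz(u,v,z,m=None):
    c,d=fray(m or camera_model("wrist"),u,v);return c+d*(z-c[2])/d[2]
E
python3 - <<'E'
from h import *
import cv2
im=cv2.imread("pics/w1.png")
K=cv2.inRange(im[110:160,225:300],(0,0,0),(60,60,60));ys,xs=np.nonzero(K)
u,v=(xs.min()+xs.max())/2+225,(ys.min()+ys.max())/2+110
print(xs.min()+225,xs.max()+225,ys.min()+110,ys.max()+110)
print(fz(u,v,.152),"ends",fz(xs.min()+225,v,.152),fz(xs.max()+225,v,.152))
print("lip corners",fz(181,116,.104),fz(345,116,.104))
E
```

```text
245 282 127 144
[ 0.50968078 -0.1437726   0.152     ] ends [ 0.50741348 -0.16161602  0.152     ] [ 0.51175576 -0.12584344  0.152     ]
lip corners [ 0.50934195 -0.23650278  0.104     ] [ 0.53162654 -0.05068196  0.104     ]
```

Request:
play_rows([
  [0.0065,0,-0.02,0,0,0],
  [0.0065,0,-0.02,0,0,0],
  [0.0065,0.001,-0.02,0,0,0],
  [0.0065,0.001,-0.02,0,0,0],
  [0.0065,0.001,-0.02,0,0,0],
  [0.0065,0.001,-0.02,0,0,0],
  [0.0065,0,-0.02,0,0,0],
  [0.0065,0,-0.02,0,0,0],
])

```text
clock: 2.95
tool_pos: [0.5111, -0.1621, 0.2025]
orientation: [178.1, 34.0, 172.8]
force: [0.2, -0.3, 1.0]
opening: 0.0879
gripper_force: 0.0
```

Request:
play_rows([
  [0,0,0,0,0,0],
  [0,0,0,0,0,0],
])

```text
clock: 3.15
tool_pos: [0.5105, -0.162, 0.2026]
orientation: [178.1, 33.9, 172.7]
force: [-0.2, 0.4, 0.1]
opening: 0.0875
gripper_force: 0.0
```

Run:
```python
from h import *
o=get_obs();print(o["joint_pos"],o["tool_pos"],o["orientation"])
```

```text
[   1.60252306   -6.40333977  -58.19121883   34.95603226   -5.30016919
 -132.1940375 ] [ 0.51053695 -0.16198591  0.20264419] [178.0845575   33.93600623 172.74104141]
```

```bash
cat > fit.py <<'E'
import numpy as np
from scipy.spatial.transform import Rotation as Ro
from scipy.optimize import least_squares
D=[([-56.08853,20.58711,.63814,-.01612,-70.13591,-16.50766],[.20175,-.64371,.24472],[179.914,-.0096,-162.602]),
([12.69853616,-21.83651448,-52.47122128,25.99075022,-27.21823517,-129.70797825],[.4609684,-.14662281,.30361787],[179.96996,36.20741,172.8126]),
([1.60252306,-6.40333977,-58.19121883,34.95603226,-5.30016919,-132.1940375],[.51053695,-.16198591,.20264419],[178.08456,33.936,172.741])]
E
python3 - <<'E'
from fit import *
import itertools
best=[]
ax='xyz'
for s3,s4,s5,s6 in itertools.product((1,-1),repeat=4):
  for s2 in (1,-1):
    Rs=[];
    for q,p,o in D:
        # forearm along +x at zero; wrist: j4 about x, j5 about y, j6 about x
        A=Ro.from_euler('z',q[0],degrees=True)*Ro.from_euler('y',s2*q[1]+s3*q[2],degrees=True)*Ro.from_euler('x',s4*q[3],degrees=True)*Ro.from_euler('y',s5*q[4],degrees=True)*Ro.from_euler('x',s6*q[5],degrees=True)
        T=Ro.from_euler('xyz',o,degrees=True)
        Rs.append(A.inv()*T)
    e=max((Rs[0].inv()*r).magnitude() for r in Rs[1:])
    best.append((np.degrees(e),s2,s3,s4,s5,s6,Rs[0].as_matrix().round(2).tolist()))
for b in sorted(best,key=lambda b:b[0])[:3]:print(b)
E
```

```text
(np.float64(0.00045281852150927957), 1, -1, -1, -1, -1, [[-0.0, -0.0, 1.0], [-1.0, 0.0, -0.0], [-0.0, -1.0, -0.0]])
(np.float64(58.61166323649777), 1, 1, 1, 1, 1, [[-0.19, -0.63, -0.75], [-0.98, 0.07, 0.19], [-0.07, 0.77, -0.63]])
(np.float64(59.44666409630765), -1, -1, -1, -1, -1, [[-0.19, -0.63, 0.75], [-0.98, 0.07, -0.19], [0.07, -0.77, -0.63]])
```

Run:
```python
from fit import *
import itertools
def cols(q):
    e=lambda a,d:Ro.from_euler(a,d,degrees=True).as_matrix()
    F0=e('z',q[0]);F1=F0@e('y',q[1]);F2=F0@e('y',q[1]-q[2]);F3=F2@e('x',-q[3]);F4=F3@e('y',-q[4])
    return np.c_[F0[:,0],F0[:,2],F0[:,1],F1[:,2],F1[:,0],F2[:,0],F2[:,2],F3[:,1],F3[:,2],F4[:,0],F4[:,2]]
N="a1 h ylat L1 x2 L2 z3 y4 z4 d z5".split()
A=np.vstack([cols(q) for q,_,_ in D]);b=np.hstack([p for _,p,_ in D])
R=[]
for k in range(4,8):
  for c in itertools.combinations(range(11),k):
    if not {1,3,5,9}<=set(c):continue
    s=np.linalg.lstsq(A[:,c],b,rcond=None)[0];r=np.abs(A[:,c]@s-b).max()
    R.append((k,r,{N[i]:round(float(x),3) for i,x in zip(c,s)}))
for k in range(4,8):
  for x in sorted([x for x in R if x[0]==k],key=lambda x:x[1])[:4]:print(x)
```

```text
(4, np.float64(0.1572672306016765), {'h': 0.281, 'L1': 0.888, 'L2': 0.353, 'd': 0.778})
(5, np.float64(1.748958092739894e-06), {'h': 0.199, 'L1': 0.602, 'L2': 0.464, 'y4': -0.192, 'd': 0.359})
(5, np.float64(0.02894972941445112), {'h': 0.312, 'ylat': -0.157, 'L1': 0.695, 'L2': 0.429, 'd': 0.557})
(5, np.float64(0.15181282351429023), {'h': 0.378, 'L1': 0.991, 'L2': 0.488, 'd': 0.859, 'z5': -0.172})
(5, np.float64(0.1527332096554214), {'h': 0.382, 'L1': 1.093, 'x2': -0.178, 'L2': 0.446, 'd': 1.049})
(6, np.float64(3.735895084400198e-07), {'h': 0.199, 'L1': 0.602, 'L2': 0.464, 'y4': -0.192, 'd': 0.359, 'z5': -0.0})
(6, np.float64(7.139421138724344e-07), {'h': 0.199, 'ylat': -0.0, 'L1': 0.602, 'L2': 0.464, 'y4': -0.192, 'd': 0.359})
(6, np.float64(1.6489019786236625e-06), {'h': 0.199, 'L1': 0.602, 'L2': 0.464, 'y4': -0.192, 'z4': -0.0, 'd': 0.359})
(6, np.float64(1.7416318812413234e-06), {'h': 0.199, 'L1': 0.602, 'x2': -0.0, 'L2': 0.464, 'y4': -0.192, 'd': 0.359})
(7, np.float64(8.659718828130103e-08), {'h': 0.199, 'L1': 0.602, 'L2': 0.464, 'z3': -0.0, 'y4': -0.192, 'd': 0.359, 'z5': -0.0})
(7, np.float64(1.263303585075093e-07), {'h': 0.199, 'L1': 0.602, 'L2': 0.464, 'y4': -0.192, 'z4': -0.0, 'd': 0.359, 'z5': -0.0})
(7, np.float64(1.879101361179636e-07), {'h': 0.199, 'ylat': -0.0, 'L1': 0.602, 'L2': 0.464, 'y4': -0.192, 'd': 0.359, 'z5': -0.0})
(7, np.float64(3.6283831428285396e-07), {'h': 0.199, 'L1': 0.602, 'x2': 0.0, 'L2': 0.464, 'y4': -0.192, 'd': 0.359, 'z5': -0.0})
```

The kinematic fit is exact to µm. Next I'll check which leans are reachable for the grasp, the lift and the drop.

```bash
cat > kin.py <<'E'
import numpy as np
from scipy.spatial.transform import Rotation as Ro
from scipy.optimize import least_squares
H,L1,L2,Y4,DT=.199,.602,.464,-.192,.359
from fit import D
A=np.array([[-D[0][1][0]]]) 
lo=np.array([-176.03,-82.01,-58.28,-173.87,-174.79,-173.66]);hi=np.array([176.03,121.73,71.71,95.51,-.11,173.66])
X=np.array([[0,0,1],[-1,0,0],[0,-1,0.]])
e=lambda a,d:Ro.from_euler(a,d,degrees=True).as_matrix()
def fk(q):
    F0=e('z',q[0]);F1=F0@e('y',q[1]);F2=F0@e('y',q[1]-q[2]);F3=F2@e('x',-q[3]);F4=F3@e('y',-q[4])
    p=np.array([0,0,H])+F1[:,2]*L1+F2[:,0]*L2+F3[:,1]*Y4+F4[:,0]*DT
    return p,F4@e('x',-q[5])@X
def ik(p,R,q0):
    f=lambda q:np.r_[(fk(q)[0]-p)*5,(Ro.from_matrix(R.T@fk(q)[1])).as_rotvec()]
    s=least_squares(f,np.clip(q0,lo+.1,hi-.1),bounds=(lo,hi),x_scale=30,max_nfev=60)
    return np.abs(s.fun).max(),s.x
def toolR(yaw,lean,side=0,flip=0):
    # tool down, y along hopper y, lean back about hopper y, side = turn about world z
    return e('z',yaw+side+180)@e('y',lean)@e('x',180)@e('z',180*flip)
E
python3 - <<'E'
from kin import *
from fit import D
for q,p,o in D: print(np.abs(fk(q)[0]-p).max())
rng=np.random.default_rng(0)
base=np.array([.6263,-.1585,0]);o=None
h0=np.array([.5097,-.1438]);yaw=-7.1;ux=e('z',yaw)[:2,0]
org=h0+.1164*ux
def hp(a):
    return np.r_[org-.128*np.cos(a-.43)*ux,.205+.128*np.sin(a-.43)]
for lean in (30,35,40,45):
  for flip in (0,1):
    for side in (-15,0,15):
      sols=[]
      for t in range(25):
        r,q=ik(hp(0),toolR(yaw,lean,side,flip),rng.uniform(lo,hi))
        if r<3e-3 and not any(np.abs(q-s).max()<5 for s in sols):sols.append(q)
      for q in sols:
        r2,q2=ik(hp(.8),toolR(yaw,lean,side,flip),q)
        print(lean,flip,side,q.round(),"->.8:",round(r2,4),q2.round())
E
```

```text
0.0005424747563869126
0.0004759673160652511
0.00038809154755403696
30 0 15 [  4.   0. -44.  -7. -16. -80.] ->.8: 0.0 [  4.  -8. -37.  -4. -31. -84.]
30 1 15 [  4.   0. -44.  -7. -16. 100.] ->.8: 0.0 [  4.  -8. -37.  -4. -31.  96.]
35 0 15 [  3.  -0. -44. -15. -12. -71.] ->.8: 0.0 [  4. -10. -40.  -6. -25. -82.]
35 1 15 [  3.  -0. -44. -15. -12. 109.] ->.8: 0.0 [  4. -10. -40.  -6. -25.  98.]
40 0 15 [ -3.  -0. -40. -32. -13. -51.] ->.8: 0.0 [  3. -11. -42.  -9. -20. -77.]
40 1 15 [ -3.  -0. -40. -32. -13. 129.] ->.8: 0.0 [  3. -11. -42.  -9. -20. 103.]
45 0 15 [-13.   0. -35. -53. -19. -23.] ->.8: 0.0 [  1. -11. -41. -18. -16. -68.]
45 1 15 [-13.   0. -35. -53. -19. 157.] ->.8: 0.0 [  1. -11. -41. -18. -16. 112.]
```

Run:
```python
from kin import *
h0=np.array([.5097,-.1438]);yaw=-7.1;ux=e('z',yaw)[:2,0];org=h0+.1164*ux
def hp(a): return np.r_[org-.128*np.cos(a-.43)*ux,.205+.128*np.sin(a-.43)]
C=np.array([12.7,-21.8,-52.5,26,-27.2,-129.7])
for lean in (30,35):
  for side in (4,6,8,10,12,15):
    q=np.array([4,0,-44,-7,-16,-80.]);R=toolR(yaw,lean,side)
    r,q=ik(hp(0),R,q)
    if r>2e-3: print(lean,side,"no",r);continue
    print(lean,side,q.round(1))
    if side in(8,12,15) :
      up=q
      for dz in (.04,.08,.12,.15):
        r,up=ik(hp(0)+[0,0,dz],R,up);print("   up",dz,round(r,4),up.round(1))
      g=q
      for a in (.3,.6,.8,1.0):
        r,g=ik(hp(a),R,g);print("   a",a,round(r,4),g.round(1))
m=np.r_[org-.065*ux,.135]
for lean in(35,40,45):
  r,q=ik(m,toolR(yaw,lean,8),[4,0,-44,-7,-16,-80.]);print("mouth",lean,round(r,4),q.round(1))
```

```text
30 4 no 0.017089656332723135
30 6 no 0.008192840151153557
30 8 [   4.8   -1.   -56.9   25.1   -4.6 -118.4]
   up 0.04 0.0 [   7.4   -4.8  -49.2   11.8  -16.1 -106.9]
   up 0.08 0.0 [   7.8   -7.9  -44.3    8.5  -24.  -103.7]
   up 0.12 0.0 [   7.9  -10.3  -39.8    6.8  -30.9 -101.9]
   up 0.15 0.0 [   8.   -11.8  -36.5    6.1  -35.6 -101. ]
   a 0.3 0.0 [   7.7   -5.8  -50.9   13.   -15.4 -108.5]
   a 0.6 0.0 [   8.2   -8.7  -46.     9.2  -23.2 -104.8]
   a 0.8 0.0 [   8.    -9.5  -42.4    7.7  -27.5 -103. ]
   a 1.0 0.0 [   7.5   -9.5  -38.7    6.4  -31.1 -101.2]
30 10 [   6.3   -0.8  -51.9   11.    -9.1 -103.9]
30 12 [  5.8  -0.4 -48.1   2.2 -12.3 -92.9]
   up 0.04 0.0 [  5.8  -4.2 -44.5   1.4 -19.7 -92.1]
   up 0.08 0.0 [  5.8  -7.2 -40.8   1.1 -26.4 -91.8]
   up 0.12 0.0 [  5.8  -9.6 -36.9   0.9 -32.7 -91.5]
   up 0.15 0.0 [  5.8 -11.1 -33.9   0.8 -37.2 -91.4]
   a 0.3 0.0 [  6.3  -5.1 -46.1   2.1 -19.  -93.2]
   a 0.6 0.0 [  6.2  -8.  -42.4   1.6 -25.7 -92.6]
   a 0.8 0.0 [  6.   -8.8 -39.2   1.1 -29.6 -91.9]
   a 1.0 0.0 [  5.5  -8.8 -35.8   0.6 -33.  -91. ]
30 15 [  3.9   0.1 
[... 965 characters left out ...]
-10.6 -43.2   1.7 -22.4 -92.5]
   a 1.0 0.0 [  5.6 -10.7 -39.7   0.9 -26.  -91.3]
35 15 [  2.5  -0.4 -44.  -14.9 -12.  -71. ]
   up 0.04 0.0 [  3.3  -4.6 -43.2  -9.2 -16.7 -77.5]
   up 0.08 0.0 [  3.6  -8.  -40.8  -6.5 -22.5 -80.4]
   up 0.12 0.0 [  3.7 -10.7 -37.6  -5.1 -28.3 -82. ]
   up 0.15 0.0 [  3.7 -12.4 -34.9  -4.5 -32.7 -82.8]
   a 0.3 0.0 [  3.8  -5.5 -44.7  -8.6 -16.  -78.3]
   a 0.6 0.0 [  4.   -8.8 -42.3  -6.1 -21.7 -81.1]
   a 0.8 0.0 [  3.7  -9.8 -39.6  -5.6 -25.4 -81.5]
   a 1.0 0.0 [  3.3  -9.9 -36.4  -5.5 -28.6 -81.4]
mouth 35 0.0311 [  4.1   5.7 -49.1   6.   -0.4 -98.6]
mouth 40 0.0272 [  3.3   5.8 -43.7 -17.4  -0.1 -74.4]
mouth 45 0.0 [ -2.3   5.6 -37.  -42.4  -3.3 -45.4]
```

```bash
cat >> h.py <<'E'
from scipy.spatial.transform import Rotation as Ro
def todo(p,R):
    o=get_obs();c=Ro.from_euler('xyz',o["orientation"],degrees=True)
    print("shift/0.8",((np.array(p)-o["tool_pos"])/.8).round(4),"turn/180",((Ro.from_matrix(R)*c.inv()).as_rotvec(degrees=True)/180).round(4),"clock",o["clock"])
E
python3 - <<'E'
from h import *
from kin import toolR
todo([.475,-.14,.24],toolR(-7.1,30,12))
E
```

```text
shift/0.8 [-0.0444  0.0275  0.0467] turn/180 [-0.0086  0.0221  0.0619] clock 3.15
```

Request:
play_rows([
  [-0.0111,0.0069,0.0117,-0.0021,0.0055,0.0155],
  [-0.0111,0.0069,0.0117,-0.0021,0.0055,0.0155],
  [-0.0111,0.0069,0.0117,-0.0021,0.0055,0.0155],
  [-0.0111,0.0069,0.0117,-0.0021,0.0055,0.0155],
  [0,0,0,0,0,0],
])

```text
clock: 3.65
tool_pos: [0.4792, -0.1438, 0.2426]
orientation: [-179.8, 30.8, -175.8]
force: [-0.3, -0.2, -0.3]
opening: 0.0878
gripper_force: 0.0
```

Run:
```python
from h import *
from kin import toolR
todo([.51,-.1438,.152],toolR(-7.1,30,12))
```

```text
shift/0.8 [ 0.0385  0.     -0.1133] turn/180 [0.0006 0.0044 0.0042] clock 3.65
```

Request:
play_rows([
  [0.0043,0,-0.0126,0,0.0022,0.002],
  [0.0043,0,-0.0126,0,0.0022,0.002],
  [0.0043,0,-0.0126,0,0,0],
  [0.0043,0,-0.0126,0,0,0],
  [0.0043,0,-0.0126,0,0,0],
  [0.0043,0,-0.0126,0,0,0],
  [0.0043,0,-0.0126,0,0,0],
  [0.0043,0,-0.0126,0,0,0],
  [0.0043,0,-0.0126,0,0,0],
  [0,0,0,0,0,0],
])

```text
clock: 4.65
tool_pos: [0.5079, -0.145, 0.1451]
orientation: [-179.9, 29.3, -175.2]
force: [0.2, -0.3, 0.1]
opening: 0.0876
gripper_force: 0.0
```

Run:
```python
from h import *
import cv2
from kin import toolR
todo([.51,-.1438,.152],toolR(-7.1,30,12))
m=camera_model("wrist");p,d=snapshot("wrist");cv2.imwrite("pics/w2.png",p);print(get_obs()["joint_pos"])
```

```text
shift/0.8 [0.0027 0.0015 0.0087] turn/180 [ 0.001  -0.0035  0.001 ] clock 4.65
[  5.78911603   0.09402182 -48.62346106   3.09055181 -11.88525092
 -93.87995744]
```

View pics/w2.png

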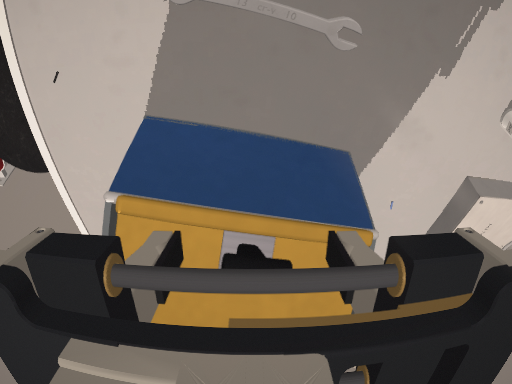

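The handle bar at about (257,262) is centred between the open fingers at (170,265) and (345,265). I'll correct by 6 mm and close.

Request:
play_rows([
  [0.0027,0.0015,0.0087,0,0,0],
  [0,0,0,0,0,0],
])

```text
clock: 4.9
tool_pos: [0.5124, -0.1434, 0.157]
orientation: [-179.8, 29.8, -175.1]
force: [0.1, 0.1, -0.0]
opening: 0.0876
gripper_force: 0.0
```

Request:
play_rows([
  [0,0,0,0,0,0],
  [0,0,0,0,0,0],
  [0,0,0,0,0,0],
  [0,0,0,0,0,0],
  [0,0,0,0,0,0],
  [0,0,0,0,0,0],
  [0,0,0,0,0,0],
  [0,0,0,0,0,0],
], gripper=-1)

```text
clock: 5.7
tool_pos: [0.5114, -0.1439, 0.1557]
orientation: [-179.8, 29.7, -175.2]
force: [0.9, -5.2, -0.6]
opening: 0.0364
gripper_force: 30.0
```

Run:
```python
from h import *
from kin import e
h0=np.array([.5097,-.1438]);ux=e('z',-7.1)[:2,0];org=h0+.1164*ux
hp=lambda a:np.r_[org-.128*np.cos(a-.43)*ux,.205+.128*np.sin(a-.43)]
A=np.linspace(0,.85,9);P=np.array([hp(a) for a in A]);print((np.diff(P,axis=0)/.8).round(4).tolist());print(P[-1])
o=get_obs();print(o["tool_pos"],o["force"],o["opening"],o["gripper_force"])
```

```text
[[-0.0062, 0.0008, 0.0158], [-0.0045, 0.0006, 0.0164], [-0.0028, 0.0003, 0.0168], [-0.001, 0.0001, 0.017], [0.0008, -0.0001, 0.017], [0.0026, -0.0003, 0.0168], [0.0043, -0.0005, 0.0164], [0.006, -0.0008, 0.0159]]
[ 0.50922826 -0.14374124  0.25719334]
[ 0.51137726 -0.14393177  0.1556687 ] [ 0.85908995 -5.19794063 -0.60152209] 0.03636619496629517 29.999995529651642
```

Request:
play_rows([
  [-0.0031,0.0004,0.0079,0,0,0],
  [-0.0031,0.0004,0.0079,0,0,0],
  [-0.0023,0.0003,0.0082,0,0,0],
  [-0.0022,0.0003,0.0082,0,0,0],
  [-0.0014,0.0002,0.0084,0,0,0],
  [-0.0014,0.0001,0.0084,0,0,0],
  [-0.0005,0,0.0085,0,0,0],
  [-0.0005,0.0001,0.0085,0,0,0],
  [0.0004,0,0.0085,0,0,0],
  [0.0004,-0.0001,0.0085,0,0,0],
])

```text
clock: 6.7
tool_pos: [0.5004, -0.1425, 0.2221]
orientation: [-179.8, 29.7, -175.2]
force: [6.3, -7.2, -3.6]
opening: 0.0367
gripper_force: 30.0
```

Request:
play_rows([
  [0.0013,-0.0001,0.0084,0,0,0],
  [0.0013,-0.0002,0.0084,0,0,0],
  [0.0021,-0.0002,0.0082,0,0,0],
  [0.0022,-0.0003,0.0082,0,0,0],
  [0.003,-0.0004,0.008,0,0,0],
  [0.003,-0.0004,0.0079,0,0,0],
  [0,0,0,0,0,0],
  [0,0,0,0,0,0],
])

```text
clock: 7.5
tool_pos: [0.5105, -0.1439, 0.261]
orientation: [-179.8, 29.7, -175.2]
force: [3.2, -6.1, -2.4]
opening: 0.0368
gripper_force: 30.0
```

Run:
```python
from h import *
import cv2
p,d=snapshot("scene");cv2.imwrite("pics/s2.png",cv2.resize(p[70:230,230:400],(680,600)))
p,d=snapshot("wrist");
print(get_obs()["tool_pos"],get_obs()["force"])
```

```text
[ 0.51047372 -0.14392454  0.26086659] [ 2.78138127 -5.43320816 -1.84432869]
```

View pics/s2.png

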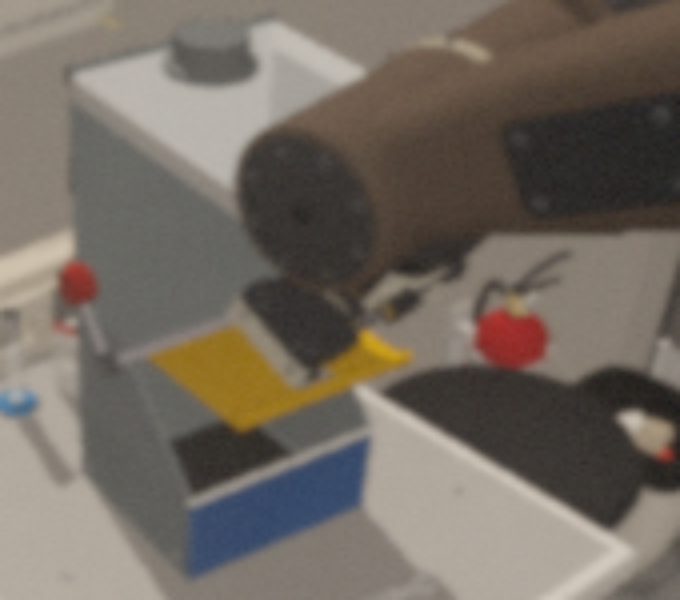

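The crop shows the gate lifted level, past balance, in the gripper, with the mouth open below it at about (230,455). I'll release it and back straight out.

Request:
play_rows([
  [0,0,0,0,0,0],
  [0,0,0,0,0,0],
  [-0.02,0.0025,-0.004,0,0,0],
  [-0.03,0.004,-0.005,0,0,0],
  [-0.04,0.005,-0.005,0,0,0],
  [-0.04,0.005,0,0,0,0],
  [0,0.02,0,0,0,0],
  [0,0.03,0,0,0,0],
  [0,0.04,0,0,0,0],
  [0,0.04,0,0,0,0],
], gripper=1)

```text
clock: 8.6
tool_pos: [0.4091, -0.0265, 0.2552]
orientation: [179.8, 29.5, -175.3]
force: [-0.2, -0.9, -1.5]
opening: 0.0873
gripper_force: 0.0
```

Run:
```python
from h import *
import cv2
a,d=snapshot("scene");cv2.imwrite("pics/s3.png",cv2.resize(a[70:330,150:400],(600,600)))
o=get_obs();print(o["tool_pos"],o["orientation"],o["joint_pos"],o["force"])
from kin import *
q=o["joint_pos"]
V=np.array([.441,.289,.035])
for yaw in range(-90,91,15):
  for f in (0,1):
   r,x=ik(V,toolR(yaw,0,0,f),[45,20,0,0,-70,-30+180*f*-1])
   if r<1e-3:print(yaw,f,x.round())
```

```text
[ 0.4109224  -0.02229492  0.25742992] [ 179.78304057   29.72890833 -175.05236644] [  37.20673001  -27.72665044  -58.13826989   26.02186279  -36.58504414
 -140.10470175] [1.34431786 0.20123564 4.05733241]
-90 0 [ 55.  20. -32.  -0. -37. 125.]
-90 1 [ 55.  20. -32.  -0. -37. -55.]
-75 1 [ 55.  20. -32.  -0. -37. -40.]
-60 1 [ 55.  20. -32.  -0. -37. -25.]
-45 1 [ 55.  20. -32.  -0. -37. -10.]
-15 0 [  55.   20.  -32.   -0.  -37. -160.]
0 0 [  55.   20.  -32.   -0.  -37. -145.]
15 0 [  55.   20.  -32.   -0.  -37. -130.]
30 0 [  55.   20.  -32.   -0.  -37. -115.]
45 0 [  55.   20.  -32.   -0.  -37. -100.]
60 0 [ 55.  20. -32.  -0. -37. -85.]
75 0 [ 55.  20. -32.  -0. -37. -70.]
90 0 [ 55.  20. -32.  -0. -37. -55.]
```

View pics/s3.png

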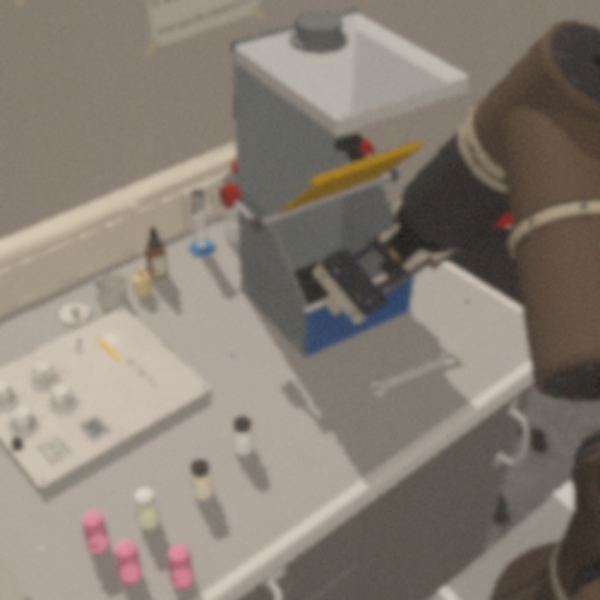

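The gate now stands fully open at about (370,175). The white vial (147,505) and the black vials (202,478; 243,432) are all still standing. Next is the hover over the white vial, closing along x.

Run:
```python
from h import *
from kin import *
todo([.44,.16,.26],toolR(5,0,0)); 
print((Ro.from_matrix(toolR(90,0))*Ro.from_matrix(toolR(5,0)).inv()).as_rotvec(degrees=True)/180)
r,q=ik(np.array([.43,.1,.26]),toolR(5,0),[30,0,-40,0,-50,-140]);print(r,q)
```

```text
shift/0.8 [0.0363 0.2279 0.0032] turn/180 [-0.0155  0.1644 -0.    ] clock 8.65
[-4.03854396e-33  4.30778023e-33  4.72222222e-01]
3.764827377244531e-12 [ 3.88712000e+01 -2.81721424e+00 -2.58136176e+01  8.24172458e-11
 -6.70035966e+01 -1.23871200e+02]
```

Request:
play_rows([
  [0.0036,0.0228,0,-0.0016,0.0164,0],
  [0.0036,0.0228,0,-0.0016,0.0164,0],
  [0.0036,0.0228,0,-0.0016,0.0164,0],
  [0.0036,0.0228,0,-0.0016,0.0164,0],
  [0.0036,0.0228,0,-0.0016,0.0164,0],
  [0.0036,0.0228,0,-0.0016,0.0164,0],
  [0.0036,0.0228,0,-0.0016,0.0164,0],
  [0.0036,0.0228,0,-0.0016,0.0164,0],
  [0.0036,0.0228,0,-0.0016,0.0164,0],
  [0.0036,0.0228,0,-0.0016,0.0164,0],
])

```text
clock: 9.65
tool_pos: [0.438, 0.1558, 0.254]
orientation: [-179.7, -0.4, -175.0]
force: [0.5, -0.2, -0.1]
opening: 0.0873
gripper_force: 0.0
```

Request:
play_rows([
  [0,0.016,-0.008,0,0,0.047],
  [0,0.016,-0.008,0,0,0.047],
  [0,0.016,-0.008,0,0,0.047],
  [0,0.016,-0.008,0,0,0.047],
  [0,0.016,-0.008,0,0,0.047],
  [0,0.016,-0.008,0,0,0.047],
  [0,0.016,-0.008,0,0,0.047],
  [0,0.016,-0.008,0,0,0.047],
  [0,0.016,-0.008,0,0,0.047],
  [0,0.016,-0.008,0,0,0.047],
], gripper=0.3)

```text
clock: 10.65
tool_pos: [0.4378, 0.2834, 0.1896]
orientation: [-179.7, -0.3, -90.1]
force: [-0.3, -0.2, 1.4]
opening: 0.0568
gripper_force: 0.0
```

Request:
play_rows([
  [0,0,0,0,0,0],
  [0,0,0,0,0,0],
])

```text
clock: 10.85
tool_pos: [0.4377, 0.2827, 0.1898]
orientation: [-179.7, -0.3, -90.6]
force: [0.3, -0.3, -0.7]
opening: 0.0567
gripper_force: 0.0
```

Run:
```python
from h import *
import cv2
from kin import *
m=camera_model("wrist");p,d=snapshot("wrist");cv2.imwrite("pics/w3.png",p)
todo([.441,.289,.18],toolR(90,0))
```

```text
shift/0.8 [ 0.0039  0.0081 -0.0126] turn/180 [0.0016 0.0018 0.0035] clock 10.9
```

View pics/w3.png

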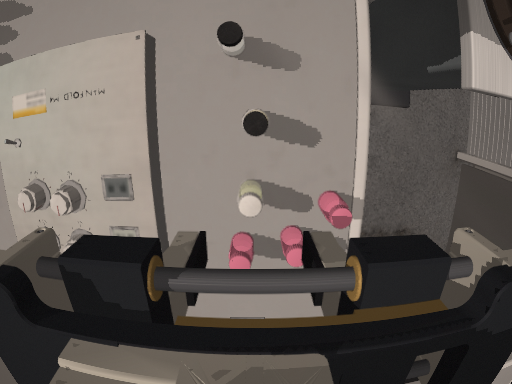

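The wrist view shows the white cap at (250,204), the black caps at (256,123) and (230,34), and the pink ones at (242,248), (292,243) and (335,208). Only the white cap with greenish content fits the description.

Run:
```python
from h import *
from kin import *
m=camera_model("wrist")
for u,v in [(250,204),(256,123),(230,33),(242,240),(291,236),(330,200)]:print(fz(u,v,.06,m).round(4))
print("foot",fz(252,185,.02,m))
p=fz(250,204,.06,m);todo([p[0],p[1],.038],toolR(90,0))
```

```text
[0.4432 0.2935 0.06  ]
[0.4367 0.2169 0.06  ]
[0.459  0.1333 0.06  ]
[0.4518 0.3316 0.06  ]
[0.4027 0.3278 0.06  ]
[0.3655 0.2903 0.06  ]
foot [0.44173552 0.28549343 0.02      ]
shift/0.8 [ 0.0067  0.0138 -0.1901] turn/180 [0.0016 0.0018 0.0035] clock 10.9
```

Request:
play_rows([
  [0.003,0.006,-0.02,0.0016,0.0018,0.0035],
  [0.003,0.006,-0.02,0,0,0],
  [0,0,-0.02,0,0,0],
  [0,0,-0.02,0,0,0],
  [0,0,-0.02,0,0,0],
  [0,0,-0.02,0,0,0],
  [0,0,-0.02,0,0,0],
  [0,0,-0.02,0,0,0],
  [0,0,-0.02,0,0,0],
  [0,0,-0.008,0,0,0],
])

```text
clock: 11.9
tool_pos: [0.4424, 0.2914, 0.0388]
orientation: [180.0, -0.1, -90.0]
force: [0.2, -0.3, 0.7]
opening: 0.0568
gripper_force: 0.0
```

Request:
play_rows([
  [0,0,0,0,0,0],
  [0,0,0,0,0,0],
  [0,0,0,0,0,0],
  [0,0,0,0,0,0],
  [0,0,0,0,0,0],
  [0,0,0,0,0,0],
  [0,0,0,0,0,0],
], gripper=-1)

```text
clock: 12.6
tool_pos: [0.443, 0.2927, 0.0403]
orientation: [-179.9, 0.0, -89.8]
force: [-0.7, -0.1, 6.4]
opening: 0.0262
gripper_force: 30.0
```

Run:
```python
from h import *
from kin import *
o=get_obs();print(o["tool_pos"],o["opening"],o["gripper_force"],o["joint_pos"].round(1))
h0=np.array([.5097,-.1438]);yaw=-7.1;ux=e('z',yaw)[:2,0];org=h0+.1164*ux
for x,z in [(-.065,.135),(-.08,.15),(-.1,.17)]:
 m=np.r_[org+x*ux,z];print(m)
 for lean in (35,40,45):
  for side in (5,10,15,20):
   r,q=ik(m,toolR(yaw,lean,side),[4,0,-44,-7,-16,-80.]);print(x,lean,side,round(r,4),q.round(1))
```

```text
[0.44302727 0.29270858 0.04027085] 0.026170142389297834 30.004193857312202 [ 54.6  20.2 -31.6   0.  -38.2 -54.5]
[ 0.56070586 -0.15015312  0.135     ]
-0.065 35 5 0.0582 [   3.9    5.7  -49.4    7.6   -0.5 -102.6]
-0.065 35 10 0.0125 [  4.2   5.7 -49.    5.2  -0.4 -96.3]
-0.065 35 15 0.0 [  0.2   6.3 -37.2 -20.7 -12.6 -63.4]
-0.065 35 20 0.0 [ -4.8   7.2 -31.7 -30.6 -20.  -46.3]
-0.065 40 5 0.0572 [  2.8   5.9 -43.1 -19.8  -0.1 -74. ]
-0.065 40 10 0.0072 [  3.5   5.7 -44.1 -16.   -0.1 -74.5]
-0.065 40 15 0.0 [ -5.    6.3 -33.6 -37.6 -13.6 -43.2]
-0.065 40 20 0.0 [-10.6   7.3 -29.5 -44.6 -21.4 -29. ]
-0.065 45 5 0.0186 [ -0.7   5.7 -38.4 -41.2  -0.1 -49.8]
-0.065 45 10 0.0 [ -7.3   5.8 -33.6 -50.4  -9.4 -32.7]
-0.065 45 15 0.0 [-14.1   6.8 -30.2 -57.2 -18.4 -18.2]
-0.065 45 20 0.0 [-18.3   8.  -28.  -59.4 -25.2 -10. ]
[ 0.54582088 -0.14829909  0.15      ]
-0.08 35 5 0.0527 [   3.6    2.6  -53.1   17.1   -0.5 -111.8]
-0.08 35 10 0.0113 [   4.2    2.6  -52.1   12.2   -0.4 -103.2]
-0.08 35 15 0.0 [  1.1   3.3 -39.2 -17.2 -13.2 -67.6]
-0.08 35 20 0.0 [ -4.1   4.4 -33.3 -28.1 -20.8 -49.4]

[... 487 characters left out ...]
0.0355 [ 1.700e+00 -1.800e+00 -5.820e+01  3.220e+01 -1.000e-01 -1.253e+02]
-0.1 35 10 0.0036 [ 3.300e+00 -1.700e+00 -5.670e+01  2.350e+01 -1.000e-01 -1.138e+02]
-0.1 35 15 0.0 [  2.3  -0.7 -41.7 -12.9 -14.4 -73. ]
-0.1 35 20 0.0 [ -3.    0.6 -35.3 -24.8 -22.1 -53.7]
-0.1 40 5 0.0754 [  4.7  -1.6 -51.7   0.9  -0.1 -96.1]
-0.1 40 10 0.0232 [  5.   -1.6 -51.6  -0.3  -0.1 -91.2]
-0.1 40 15 0.0 [ -1.   -0.9 -39.5 -26.2 -13.  -57.5]
-0.1 40 20 0.0 [ -8.2   0.6 -33.3 -37.6 -22.3 -38.1]
-0.1 45 5 0.0531 [  1.7  -1.3 -44.2 -30.1  -0.5 -62.6]
-0.1 45 10 0.0074 [  3.2  -1.6 -45.9 -23.   -0.6 -67.2]
-0.1 45 15 0.0 [ -9.6  -0.3 -34.7 -46.5 -17.1 -32.2]
-0.1 45 20 0.0 [-16.1   1.3 -31.1 -52.3 -25.7 -19.3]
```

Run:
```python
from h import *
from kin import *
q=get_obs()["joint_pos"]
W=[((.443,.293,.20),90,0),((.447,.15,.26),50,0),((.45,.0,.27),12.9,0),((.455,-.07,.265),12.9,20),((.465,-.14,.25),12.9,40),((.50,-.15,.21),12.9,40),((.53,-.15,.17),12.9,40),((.562,-.15,.133),12.9,40)]
for p,y,l in W:
  r,q=ik(np.array(p),toolR(y,l),q);print(p,y,l,round(r,4),q.round(1))
print(Ro.from_matrix(toolR(12.9,40)@toolR(12.9,0).T).as_rotvec(degrees=True)/180)
```

```text
(0.443, 0.293, 0.2) 90 0 0.0 [ 54.7   9.1 -21.3   0.  -59.6 -54.7]
(0.447, 0.15, 0.26) 50 0 0.0 [ 42.6   0.4 -22.7  -0.  -66.9 -82.6]
(0.45, 0.0, 0.27) 12.9 0 0.0 [  25.3   -2.3  -24.    -0.   -68.3 -102.4]
(0.455, -0.07, 0.265) 12.9 20 0.0 [ 17.1 -12.9 -37.    2.  -46.  -95.4]
(0.465, -0.14, 0.25) 12.9 40 0.0 [ -3.2 -13.6 -38.2 -22.1 -28.3 -57.9]
(0.5, -0.15, 0.21) 12.9 40 0.0 [ -7.3  -5.5 -34.9 -30.8 -25.7 -46. ]
(0.53, -0.15, 0.17) 12.9 40 0.0 [ -9.    1.2 -32.5 -38.1 -22.9 -37.1]
(0.562, -0.15, 0.133) 12.9 40 0.0 [-10.6   7.6 -29.4 -45.  -21.3 -28.6]
[ 4.96111369e-02 -2.16613599e-01  4.79777892e-18]
```

Request:
play_rows([
  [0,0,0.02,0,0,0],
  [0,0,0.03,0,0,0],
  [0,0,0.03,0,0,0],
  [0,0,0.03,0,0,0],
  [0,0,0.03,0,0,0],
  [0,0,0.03,0,0,0],
  [0,0,0.03,0,0,0],
])

```text
clock: 13.3
tool_pos: [0.4424, 0.2921, 0.2005]
orientation: [180.0, 0.0, -89.8]
force: [1.5, 1.3, -0.3]
opening: 0.026
gripper_force: 30.0
```

Request:
play_rows([
  [0.001,-0.0365,0.009,0,0,-0.0428],
  [0.001,-0.0365,0.009,0,0,-0.0428],
  [0.001,-0.0365,0.009,0,0,-0.0428],
  [0.001,-0.0365,0.009,0,0,-0.0428],
  [0.001,-0.0365,0.009,0,0,-0.0428],
  [0.001,-0.0365,0.009,0,0,-0.0428],
  [0.001,-0.0365,0.009,0,0,-0.0428],
  [0.001,-0.0365,0.009,0,0,-0.0428],
  [0.001,-0.0365,0.009,0,0,-0.0428],
  [0.001,-0.0365,0.009,0,0,-0.0428],
])

```text
clock: 14.3
tool_pos: [0.4503, -0.0008, 0.2719]
orientation: [180.0, 0.0, -167.2]
force: [0.6, -0.3, -0.7]
opening: 0.0261
gripper_force: 30.0
```

Request:
play_rows([
  [0.0019,-0.0175,-0.0025,0.005,-0.0217,0],
  [0.0019,-0.0175,-0.0025,0.005,-0.0217,0],
  [0.0019,-0.0175,-0.0025,0.005,-0.0217,0],
  [0.0019,-0.0175,-0.0025,0.005,-0.0217,0],
  [0.0019,-0.0175,-0.0025,0.005,-0.0217,0],
  [0.0019,-0.0175,-0.0025,0.005,-0.0217,0],
  [0.0019,-0.0175,-0.0025,0.005,-0.0217,0],
  [0.0019,-0.0175,-0.0025,0.005,-0.0217,0],
  [0.0019,-0.0175,-0.0025,0.005,-0.0217,0],
  [0.0019,-0.0175,-0.0025,0.005,-0.0217,0],
])

```text
clock: 15.3
tool_pos: [0.4645, -0.1383, 0.2512]
orientation: [-179.9, 39.8, -166.8]
force: [-0.3, 0.5, -1.0]
opening: 0.0263
gripper_force: 30.0
```

Request:
play_rows([
  [0,0,0,0,0,0],
  [0,0,0,0,0,0],
])

```text
clock: 15.5
tool_pos: [0.4652, -0.1394, 0.2518]
orientation: [-180.0, 39.5, -167.1]
force: [0.2, -0.3, 0.4]
opening: 0.0266
gripper_force: 30.0
```

Run:
```python
from h import *
import cv2
from kin import *
p,d=snapshot("wrist");cv2.imwrite("pics/w4.png",p)
todo([.562,-.15,.133],toolR(12.9,40));o=get_obs();print(o["joint_pos"],o["opening"])
```

```text
shift/0.8 [ 0.1207 -0.0141 -0.1486] turn/180 [ 0.0008 -0.0024 -0.0006] clock 15.55
[ -2.46705885 -13.73054262 -38.27552529 -20.76827466 -28.52679886
 -59.50607635] 0.026020481989516026
```

View pics/w4.png

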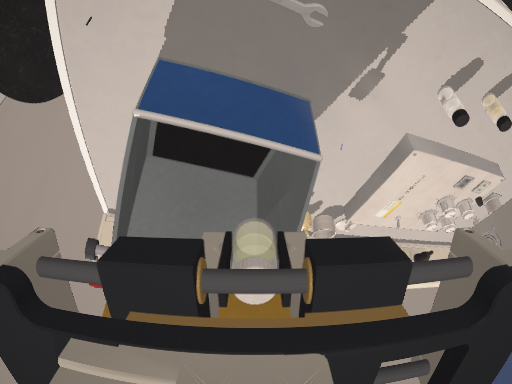

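The vial is held at (255,245), foot forward, with the open mouth ahead of it (blue lip at (230,135)). I'll go in.

Request:
play_rows([
  [0.012,-0.0014,-0.0148,0,0,0],
  [0.012,-0.0014,-0.0148,0,0,0],
  [0.012,-0.0014,-0.0148,0,0,0],
  [0.012,-0.0014,-0.0148,0,0,0],
  [0.012,-0.0014,-0.0148,0,0,0],
  [0.012,-0.0014,-0.0148,0,0,0],
  [0.012,-0.0014,-0.0148,0,0,0],
  [0.012,-0.0014,-0.0148,0,0,0],
  [0.012,-0.0014,-0.0148,0,0,0],
  [0.012,-0.0014,-0.0148,0,0,0],
])

```text
clock: 16.55
tool_pos: [0.5621, -0.1479, 0.1326]
orientation: [-180.0, 39.5, -166.7]
force: [-0.6, -0.7, 0.2]
opening: 0.0266
gripper_force: 30.0
```

Request:
play_rows([
  [0,0,0,0,0,0],
  [0,0,0,0,0,0],
])

```text
clock: 16.75
tool_pos: [0.5614, -0.1485, 0.1329]
orientation: [-180.0, 39.5, -166.8]
force: [-1.5, -0.7, -0.1]
opening: 0.0264
gripper_force: 30.0
```

Release, wait for the fall, then retreat along the same line and sideways.

Request:
play_rows([
  [0,0,0,0,0,0],
  [0,0,0,0,0,0],
  [0,0,0,0,0,0],
  [0,0,0,0,0,0],
  [0,0,0,0,0,0],
  [0,0,0,0,0,0],
  [0,0,0,0,0,0],
  [0,0,0,0,0,0],
], gripper=1)

```text
clock: 17.55
tool_pos: [0.5614, -0.1495, 0.1331]
orientation: [-179.9, 39.6, -166.9]
force: [0.2, 0.3, 0.2]
opening: 0.0839
gripper_force: 0.0
```

Request:
play_rows([
  [-0.012,0.0014,0.0148,0,0,0],
  [-0.012,0.0014,0.0148,0,0,0],
  [-0.012,0.0014,0.0148,0,0,0],
  [-0.012,0.0014,0.0148,0,0,0],
  [-0.012,0.0014,0.0148,0,0,0],
  [-0.012,0.0014,0.0148,0,0,0],
  [-0.012,0.0014,0.0148,0,0,0],
  [-0.012,0.0014,0.0148,0,0,0],
  [-0.012,0.0014,0.0148,0,0,0],
  [0,0,0,0,0,0],
])

```text
clock: 18.55
tool_pos: [0.4747, -0.1393, 0.2415]
orientation: [-179.8, 39.8, -166.8]
force: [0.4, 0.5, -1.1]
opening: 0.0873
gripper_force: 0.0
```

Run:
```python
from h import *
import cv2
a,_=snapshot("scene");w,_=snapshot("wrist")
cv2.imwrite("pics/end.png",np.hstack([cv2.resize(a[70:330,150:400],(400,416)),cv2.resize(w[40:300,100:360],(400,416))]))
print(get_obs()["tool_pos"],get_obs()["force"],get_obs()["clock"])
```

```text
[ 0.47515647 -0.13917961  0.23991914] [0.34921338 0.11537905 0.06555097] 18.65
```

View pics/end.png

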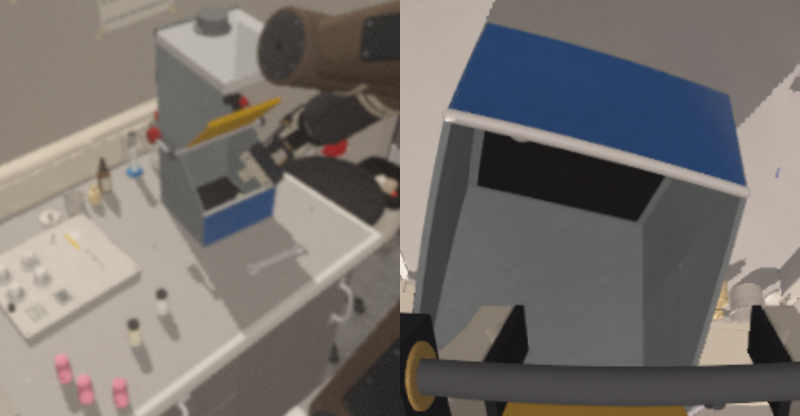

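The gate stands open, both black vials (134,325; 162,295) are standing, and the vial shows at (520,137) on the chest floor behind the lip. The gripper is clear of everything, so I'm handing in.

```bash
python3 -c "
from plant import *
print(close_job())"
```

```text
the job is handed in; nothing more can be done
None
```

I lifted the gate past its balance point and it stayed open, then dropped the white-capped vial into the hopper; both black-capped vials are still standing, and I handed the job in at about 18.7 s of the 61 s.

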